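# Slide the long printer plate off the sorting stand and put it in the parts tray

### The job

The long thin aluminium plate lies flat in one lane of the sorting stand, where fingers cannot get hold of it. Slide it along its lane towards the robot until its end sticks out a good way (about 5 cm) past the front edge of the stand while the rest still lies on the stand, then take it by that overhanging end, lift it off and lay it flat in the middle of the black parts tray. Leave the short plate where it lies.

Things in the scene. Friction and masses are not known exactly. Their poses are not given: they have to be found in the camera images.
- long_plate_center (a point): centre (half-way through the thickness) of the part to move: a loose flat aluminium plate, 180 mm long (x axis, along its lane), 56 mm wide (y), 3 mm thick (z up), about 85 g, rows of small dark slots, nothing raised. It lies in any one of the stand's three lanes, near end 10 to 35 mm inside the front edge. Closed fingertips pressed on its top with 5 to 20 N drag it along.
- short_plate_center (a point): centre of the short aluminium plate that must stay: 90 mm long (x) by 56 mm wide (y) by 3 mm thick, lying flat in another lane of the stand. (The third lane holds a black roller 180 mm long, 22 mm tall.)
- stand: fixed grey block, 240 mm deep (x axis, along the lanes), 222 mm wide (y), 60 mm tall; origin: centre of its underside. Front face at its x = -120 mm, towards the robot; the table is clear 90 mm in front. Flat top with four ribs along x, 6 mm wide, 5 mm high, at y = -108, -36, 36, 108 mm: three lanes 66 mm wide centred at y = -72, 0, 72 mm, open in front. Turned up to 9 degrees.
- tray_in (a point): centre of the inner floor (5 mm above the table) of the fixed black parts tray, left or right of the stand: an open box, inside 260 mm long (x axis, away from the robot) by 150 mm wide (y), 5 mm walls with rims 18 mm above the table; turned up to 9 degrees
Mind the look-alikes: they are no part of the job. Leave any purple or red look-alike of the part that bears long_plate_center alone.

How it is judged:
On the way:
1. the long plate lies on the stand with its near end at least 30 mm past the front edge (x of long_plate_center in the frame of stand between -0.122 and -0.06 m and z of long_plate_center in the frame of stand between 0.055 and 0.067 m and angle between long_plate_center's own z axis and vertical below 0.12 rad), for 0.2 s.
At the end, for the whole second after the job is handed in: The long plate lies flat on the floor of the parts tray (within 3.5 degrees of level, not resting on a rim), its centre within 40 mm of the tray's centre along the tray and within 47 mm across it. The short plate has stayed within 30 mm of where it lay (x of long_plate_center in the frame of tray_in between -0.04 and 0.04 m and y of long_plate_center in the frame of tray_in between -0.047 and 0.047 m and z of long_plate_center in the frame of tray_in below 0.007 m and angle between long_plate_center's own z axis and vertical below 0.06 rad); the robot touches nothing.
It fails at once if the short plate is moved more than 30 mm (distance of short_plate_center from where it was at the start of the episode above 0.03 m).
It also fails if it takes over 54 s, if anything falls off the work surface, if the arm or the gripper's body presses on something with over 40 N, if the wrist force passes 120 N, or if a joint passes its speed limit or range.

### The arm

A 6-joint arm with a two-finger parallel gripper is mounted at the origin on the work surface. World frame = base frame: x ahead of the robot, y to its left, z up, the work surface at z = 0. Lengths are in m, angles in rad, forces in N, time in s.
With the tool pointing down it reaches from about 0.35 to 0.85 m from the base axis. Payload 8.1 kg.
Tool frame: the origin (TCP) lies midway between the tips of the shut fingers; the grasp point (between the pads) lies env.grip_point_offset behind it (env.grip_point_offset is the distance from the TCP to the grasp point, in m); z points along the fingers, y is the direction in which the jaws open and shut (so a half turn about z gives the same grasp; the last joint's range is limited). The gripper opens to 85 mm and grips with 20 to 120 N. Pads are 22 mm wide; open, the fingers measure 114 mm over their backs; the gripper's body (76 mm by 85 mm) begins 54 mm behind the grasp point. The pads swing forward as they close: fully open they stand 13 mm farther back than shut.
Start: joints at [1.092, 0.13, 1.488, -0, 1.523, -0.085], TCP at [0.23, 0.554, 0.231] pointing down, gripper open.
Joint ranges: [-2.96, 2.96], [-0.89, 2.26], [0.02, 2.5], [-1.34, 4.48], [0, 2.73], [-2.66, 2.66]. Speed limits (rad/s): [2.39, 2.39, 2.79, 3.14, 3.14, 3.14].

### API

Orientations are given as a unit quaternion [w, x, y, z].
In Python, from plant import env gives the robot as it stands. The module is installed in compiled form; this text tells all that it offers.
- The arm moves only by the shell command python3 -m creep 'ROWS'. ROWS is JSON, one flat list of numbers, 7 for each row, row after row: the shift along the tool's x, y, z in m, then the turn, a rotation vector about the tool's x, y, z in degrees, then the opening, from -1 (shut) to 1 (fully open). A call has 1 to 20 rows; each row shifts and turns the commanded pose from where the row before left it, along the tool's axes as they then stand; what a row does not reach is not made up. A row lasts 1/8 s, in which the tool goes at most 62.5 mm and 10.7 degrees, less where a joint would pass 70% of its speed; a pose out of reach is approached as far as the arm can. A call with a gripper value outside its range is refused whole. The fingers move at their own pace and stop on an object; the grip force is fixed at half the most. Time passes only in rows, so rows that do not move let the fingers close. It gives the time, the measured TCP pose, the force and the opening at its end, in the units of the state.
- env.read_state(): the state, without advancing time (a new reading comes with each control period).
- env.grab_frame(name): name is "scene" or "top"; returns a dict with "img" (400x640x3 uint8, blue, green, red), "mtx" (3x3 intrinsics, pixels), "R" (3x3) and "t" (3): a world point X has camera coordinates R X + t. Camera axes: x right, y down, z forward; pixel columns grow to the right and rows downward; lengths in m; the calibration is good to about 2 mm. A picture is of the moment at which its call begins. There is no depth.
- env.hand_in(): hands the job in, once; it reports no verdict.
The state is a dict: "time_s": time; "joints": joint angles; "qvel": joint speeds; "effort": joint torques, N m; "eef_pos": TCP position; "ee_rot": TCP orientation; "wrist_force": force on the tool from outside, world axes, zero at the start; "wrist_torque": the same for the moment, N m; "width": finger opening in m.
Only numpy, scipy, OpenCV 4.12 (cv2) and the standard library are available. Lean on these libraries where they do the work, as an engineer would, in place of code of your own. Each camera call takes 0.05 s, during which the arm holds its last target.

## Working session

There is one attempt and no reset: what is moved stays moved. The work goes in short steps, Python scripts to look and compute and a shell command to move; the robot and the scene stay as the last step left them, time stands still between calls to the robot, and variables do not carry over. Pictures are saved under pics/ and viewed, and the job is handed in when it is done.

```bash
mkdir -p pics; python3 - <<'E'
from plant import env
import cv2
for n in("scene","top"):
    f=env.grab_frame(n); cv2.imwrite(f"pics/{n}0.png",f["img"]); print(n,f["mtx"].round(1).tolist(),f["R"].round(3).tolist(),f["t"].round(3).tolist())
s=env.read_state(); print(s["time_s"],s["eef_pos"],s["ee_rot"],s["width"],env.grip_point_offset)
E
```

```text
scene [[361.5, 0.0, 319.7], [0.0, 361.5, 199.1], [0.0, 0.0, 1.0]] [[-0.682, 0.731, -0.02], [0.425, 0.374, -0.825], [-0.596, -0.571, -0.565]] [0.29, -0.209, 1.353]
top [[516.2, 0.0, 318.4], [0.0, 516.2, 204.1], [0.0, 0.0, 1.0]] [[0.008, -1.0, -0.02], [-0.99, -0.005, -0.14], [0.14, 0.021, -0.99]] [0.113, 0.505, 1.482]
0.1 [0.22996484 0.55363744 0.23034814] [-2.26230299e-04  1.95634541e-01  9.80676519e-01 -7.99825199e-04] 0.08526236944021509 0.0187
```

View pics/top0.png

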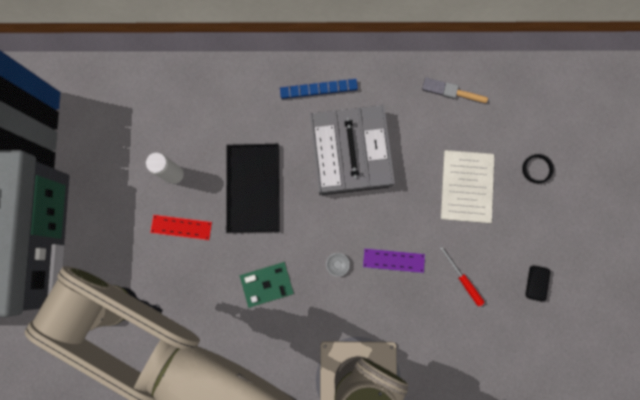

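View pics/scene0.png

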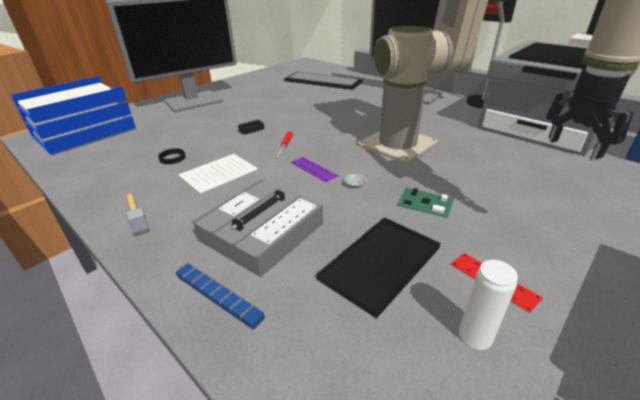

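In the top view the long white slotted plate is in the left lane (about 328,155). The roller is at (351,148), the short plate at (375,143) and the tray at (253,188). The red (181,227) and purple (394,261) strips are look-alikes and lie on the table. I'll measure these and check an enlarged crop.

```bash
cat > h.py <<'E'
import numpy as np, cv2
from plant import env
def ray(f,uv,z):
    uv=np.atleast_2d(np.float64(uv)); K,R,t=f["mtx"],f["R"],f["t"]
    d=np.c_[uv,np.ones(len(uv))]@np.linalg.inv(K).T@R; c=-R.T@t
    return c+d*((z-c[2])/d[:,2])[:,None]
def rect(f,mask,z,roi):
    m=np.zeros_like(mask); x0,y0,x1,y1=roi; m[y0:y1,x0:x1]=mask[y0:y1,x0:x1]
    m=cv2.morphologyEx(m,cv2.MORPH_CLOSE,np.ones((5,5),np.uint8))
    c=max(cv2.findContours(m,0,1)[0],key=cv2.contourArea)
    p=ray(f,c[:,0],z)[:,:2]; r=cv2.minAreaRect((p*1000).astype(np.float32)); b=cv2.boxPoints(r)
    e=b[1]-b[0]; e2=b[2]-b[1]; L=e if np.hypot(*e)>np.hypot(*e2) else e2
    if L[0]<0: L=-L
    return np.array(r[0]),r[1],np.degrees(np.arctan2(L[1],L[0])),c
E
python3 - <<'E'
from h import *
f=env.grab_frame("top"); im=f["img"]; g=im.min(2)
white=(g>170).astype(np.uint8); 
L=rect(f,white,.063,(300,115,343,195)); S=rect(f,white,.063,(360,115,395,170))
blk=(im.max(2)<45).astype(np.uint8); T=rect(f,blk,.016,(215,135,290,240))
for n,r in(("long",L),("short",S),("tray",T)): print(n,r[0].round(1),np.round(r[1],1),round(r[2],2))
a=np.radians(S[2]);print(f["img"][150:156,300:400:8].mean(2).round())
c=cv2.resize(im[95:245,215:405],None,fx=4,fy=4,interpolation=cv2.INTER_CUBIC)
for r in(L,S,T): cv2.drawContours(c,[(r[3]-[215,95])*4],-1,(0,0,255),1)
cv2.imwrite("pics/crop0.png",c)
E
```

```text
long [645.1  90.6] [177.7  54.3] 6.88
short [679.3 -49.9] [87.3 53.8] 6.64
tray [556.7 314.9] [265.1 155.2] 1.58
[[121. 119. 123. 201. 199. 102.  98.  74. 109. 203. 205. 111.  81.]
 [121. 119. 118. 202. 202. 105.  99.  73. 111. 203. 205. 112.  81.]
 [120. 119. 117. 202. 195. 107. 100.  73. 110. 204. 206. 111.  82.]
 [119. 118. 114. 202. 175. 108. 103.  72. 110. 203. 207. 110.  81.]
 [120. 119. 111. 201. 156. 108. 102.  71. 111. 204. 206. 110.  82.]
 [120. 119. 109. 199. 155. 109. 105.  72. 112. 203. 205. 112.  81.]]
```

View pics/crop0.png

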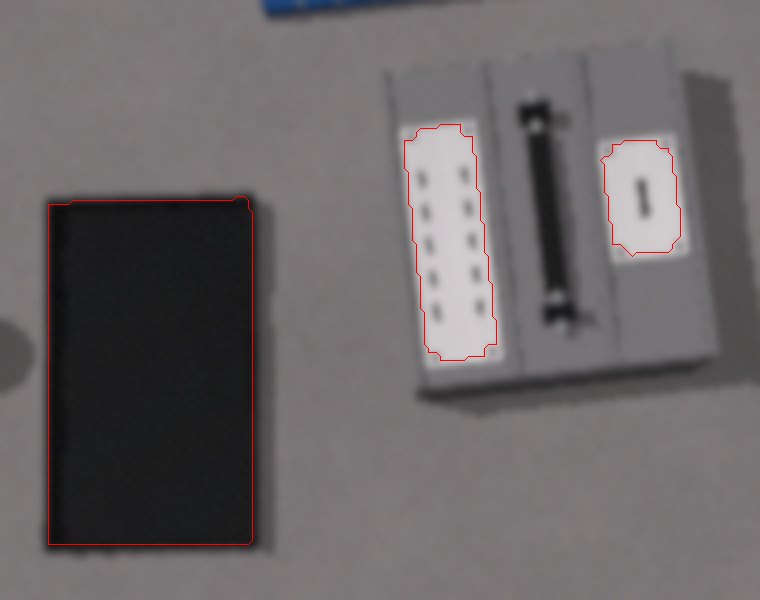

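The crop confirms it: the long plate has two rows of slots and is in the left lane, with its near end just behind the stand's front edge. The short plate is in the right lane. Next I measure the front edge, taking the ends of its dark line in the crop as (420,388) and (717,355).

```bash
python3 - <<'E'
from h import *
f=env.grab_frame("top")
e=ray(f,np.array([[420,388],[717,355]])/4+[215,95]-.4,.06)[:,:2]*1000
print(e, np.hypot(*(e[0]-e[1])),np.degrees(np.arctan2(*(e[0]-e[1])[[0,1]])))
a=np.radians(6.8);u=np.array([np.cos(a),np.sin(a)]);v=np.array([-u[1],u[0]])
c=np.array([645.1,90.6]); ne=c-90*u
m=e.mean(0)
print("near end inside edge",(ne-m)@u,"near end",ne,"lat",(c-m)@v)
# second camera: same plate
s=env.grab_frame("scene");im=s["img"]
w=(im.min(2)>170).astype(np.uint8);r=rect(s,w,.063,(250,190,325,250));print("scene",r[:3])
c2=cv2.resize(im[170:330,185:445],None,fx=3,fy=3,interpolation=cv2.INTER_CUBIC);cv2.imwrite("pics/s1.png",c2)
st=env.read_state()
from scipy.spatial.transform import Rotation as Ro
q=st["ee_rot"];M=Ro.from_quat([*q[1:],q[0]]).as_matrix();print(M.round(3))
print("toolx yaw",np.degrees(np.arctan2(M[1,0],M[0,0])))
for d in(0,20,-20):
  p=c-d*u;delta=np.array([p[0]/1000,p[1]/1000,.2])-st["eef_pos"];print(p,"tool delta",(M.T@delta).round(4))
E
```

```text
[[ 537.840437    112.6353636 ]
 [ 563.08175523 -102.77786447]] 216.8870281343077 -6.683229302190874
near end inside edge 14.116983303113544 near end [555.73310427  79.94364285] lat 73.86297494157641
scene (array([645.78424072,  93.12277985]), (185.2984619140625, 61.83698654174805), np.float32(6.7003284))
[[-0.923  0.384 -0.   ]
 [ 0.384  0.923 -0.001]
 [ 0.    -0.001 -1.   ]]
toolx yaw 157.4362960253777
[645.1  90.6] tool delta [-0.561  -0.2685  0.031 ]
[625.24068984  88.23192063] tool delta [-0.5436 -0.2783  0.031 ]
[664.95931016  92.96807937] tool delta [-0.5784 -0.2587  0.031 ]
```

View pics/s1.png

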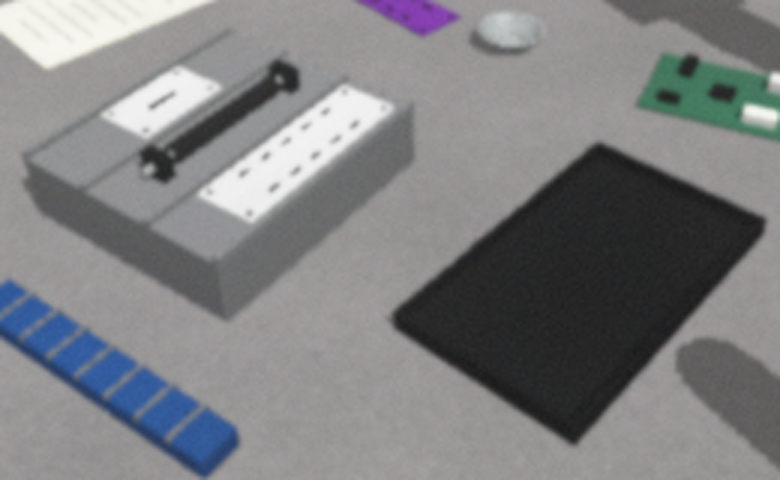

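The long plate's near end is about 14 mm inside the edge at yaw 6.8°, and the scene camera agrees to 3 mm. It needs about 64 mm of slide. I move above the plate centre, turn so tool x points towards the robot along the lane, and shut the fingers.

```bash
python3 -m creep '[-0.0468,-0.0224,0.0026,0,0,0,-1,-0.0468,-0.0224,0.0026,0,0,0,-1,-0.0468,-0.0224,0.0026,0,0,0,-1,-0.0468,-0.0224,0.0026,0,0,0,-1,-0.0468,-0.0224,0.0026,0,0,0,-1,-0.0468,-0.0224,0.0026,0,0,0,-1,-0.0468,-0.0224,0.0026,0,0,0,-1,-0.0468,-0.0224,0.0026,0,0,0,-1,-0.0468,-0.0224,0.0026,0,0,0,-1,-0.0468,-0.0224,0.0026,0,0,0,-1,-0.0468,-0.0224,0.0026,0,0,0,-1,-0.0468,-0.0224,0.0026,0,0,0,-1,0,0,0,0,0,-9.8,-1,0,0,0,0,0,-9.8,-1,0,0,0,0,0,-9.8,-1,0,0,0,0,0,0,-1,0,0,0,0,0,0,-1]'
cat >> h.py <<'E'
from scipy.spatial.transform import Rotation as Ro
def to(x,y,z):
    st=env.read_state();q=st["ee_rot"];M=Ro.from_quat([*q[1:],q[0]]).as_matrix()
    print("t",st["time_s"],"pos",st["eef_pos"].round(4),"yaw",np.degrees(np.arctan2(M[1,0],M[0,0])).round(2),"tilt",M[2].round(3),"F",np.round(st["wrist_force"],1),"w",round(st["width"],4),"tool delta mm",((M.T@(np.array([x,y,z])/1000-st["eef_pos"]))*1000).round(1))
E
python3 -c "
from h import *
to(645,91,75)"
```

```text
time_s: 2.38
eef_pos: [0.6456, 0.0904, 0.2]
ee_rot: [-0.0, -0.058, 0.998, -0.0]
wrist_force: [-0.5, -1.1, 1.8]
width: -0.0
t 2.375 pos [0.6456 0.0904 0.2   ] yaw -173.38 tilt [ 0. -0. -1.] F [-0.5 -1.1  1.8] w -0.0 tool delta mm [  0.5   0.7 125. ]
```

```bash
python3 -m creep '[0,0,0.04,0,0,0,-1,0,0,0.04,0,0,0,-1,0,0,0.03,0,0,0,-1,0,0,0.018,0,0,0,-1,0,0,0.005,0,0,0,-1,0,0,0.002,0,0,0,-1,0,0,0,0,0,0,-1]'
python3 -m creep '[0,0,0.001,0,0,0,-1,0,0,0,0,0,0,-1]'
python3 -m creep '[0,0,0.001,0,0,0,-1,0,0,0,0,0,0,-1]'
```

```text
time_s: 3.25
eef_pos: [0.6467, 0.0905, 0.0666]
ee_rot: [0.001, -0.06, 0.998, 0.0]
wrist_force: [-0.1, -0.2, 0.8]
width: -0.0002
time_s: 3.5
eef_pos: [0.646, 0.0904, 0.0646]
ee_rot: [0.0, -0.06, 0.998, -0.0]
wrist_force: [0.1, -0.1, 0.2]
width: -0.0002
time_s: 3.75
eef_pos: [0.6457, 0.0904, 0.0631]
ee_rot: [0.0, -0.06, 0.998, -0.0]
wrist_force: [0.4, -0.6, 0.6]
width: 0.0002
```

```bash
python3 -m creep '[0,0,0.001,0,0,0,-1,0,0,0,0,0,0,-1,0,0,0,0,0,0,-1]'
python3 -m creep '[0,0,0.0005,0,0,0,-1,0,0,0,0,0,0,-1]'
```

```text
time_s: 4.12
eef_pos: [0.6461, 0.0904, 0.0631]
ee_rot: [0.0, -0.06, 0.998, -0.0]
wrist_force: [-2.4, 0.3, 6.0]
width: 0.0002
time_s: 4.38
eef_pos: [0.6462, 0.0904, 0.0631]
ee_rot: [0.001, -0.06, 0.998, -0.0]
wrist_force: [-3.5, -0.3, 8.4]
width: 0.0
```

```bash
python3 -m creep '[0,0,0.0007,0,0,0,-1,0,0,0,0,0,0,-1,0.003,0,0,0,0,0,-1,0.006,0,0,0,0,0,-1,0.008,0,0,0,0,0,-1,0.006,0,0,0,0,0,-1,0.003,0,0,0,0,0,-1]'
python3 - <<'E'
from h import *
to(582,83,63)
f=env.grab_frame("top");cv2.imwrite("pics/t2.png",cv2.resize(f["img"][95:245,215:405],None,fx=4,fy=4,interpolation=cv2.INTER_CUBIC))
s=env.grab_frame("scene");cv2.imwrite("pics/s2.png",cv2.resize(s["img"][130:290,185:445],None,fx=3,fy=3,interpolation=cv2.INTER_CUBIC))
E
```

```text
time_s: 5.25
eef_pos: [0.6218, 0.0874, 0.0631]
ee_rot: [0.002, -0.06, 0.998, 0.0]
wrist_force: [3.2, 0.9, 6.5]
width: -0.0004
t 5.25 pos [0.6218 0.0874 0.0631] yaw -173.16 tilt [-0.005 -0.    -1.   ] F [3.2 0.9 6.5] w -0.0004 tool delta mm [40.1  0.4 -0.1]
```

View pics/s2.png

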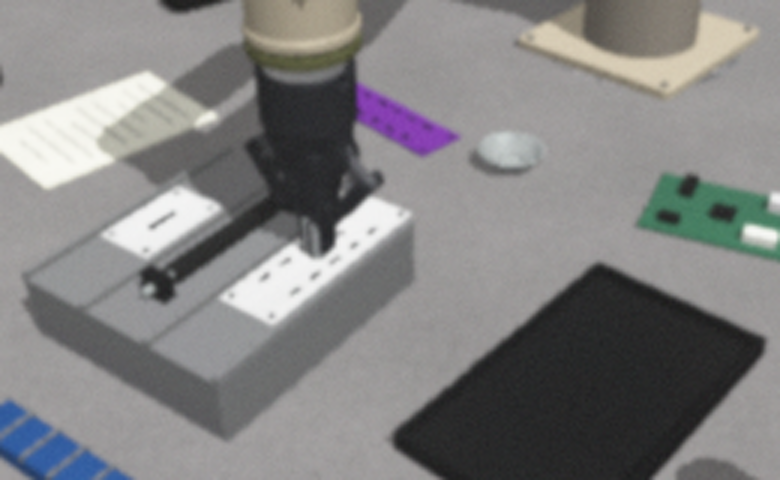

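View pics/t2.png

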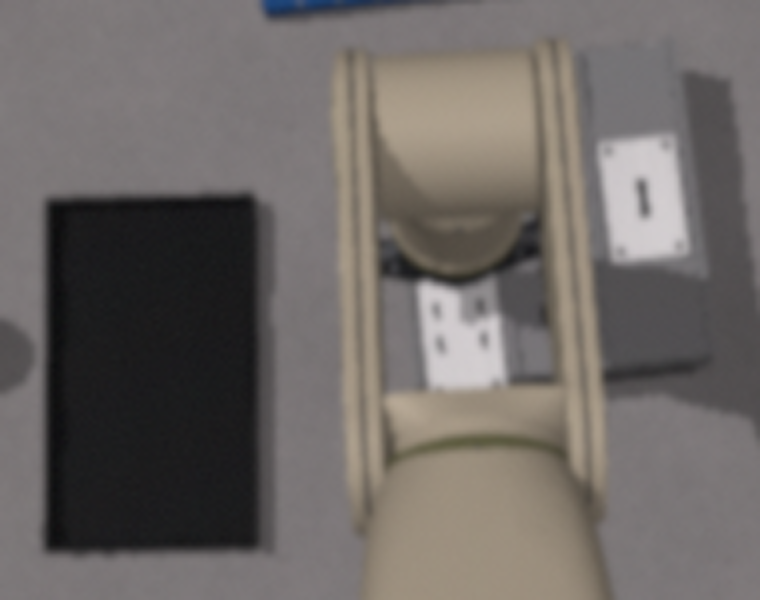

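The plate follows the fingers: its near end in the scene crop is now at the stand's front edge (412,215), about 24 mm further on. I'll slide it about 39 mm more.

```bash
python3 -m creep '[0.003,0,0.0002,0,0,0,-1,0.006,0,0,0,0,0,-1,0.008,0,0,0,0,0,-1,0.008,0,0,0,0,0,-1,0.007,0,0,0,0,0,-1,0.005,0,0,0,0,0,-1,0.002,0,0,0,0,0,-1,0,0,0,0,0,0,-1]'
python3 -m creep '[0,0,-0.03,0,0,0,-1,0,0,-0.05,0,0,0,-1,-0.04,0,-0.05,0,0,0,0.9,-0.05,0,-0.03,0,0,0,0.9,-0.05,0,0,0,0,0,0.9]'
python3 - <<'E'
from h import *
f=env.grab_frame("top");cv2.imwrite("pics/t3.png",cv2.resize(f["img"][95:245,215:405],None,fx=4,fy=4,interpolation=cv2.INTER_CUBIC))
s=env.grab_frame("scene");cv2.imwrite("pics/s3.png",cv2.resize(s["img"][130:290,185:445],None,fx=3,fy=3,interpolation=cv2.INTER_CUBIC))
E
```

```text
time_s: 6.35
eef_pos: [0.5833, 0.0828, 0.063]
ee_rot: [0.002, -0.06, 0.998, -0.0]
wrist_force: [0.9, -0.2, 8.6]
width: -0.0002
time_s: 6.98
eef_pos: [0.7226, 0.0995, 0.225]
ee_rot: [0.004, -0.06, 0.998, 0.0]
wrist_force: [1.1, -0.2, 1.0]
width: 0.0545
```

View pics/s3.png

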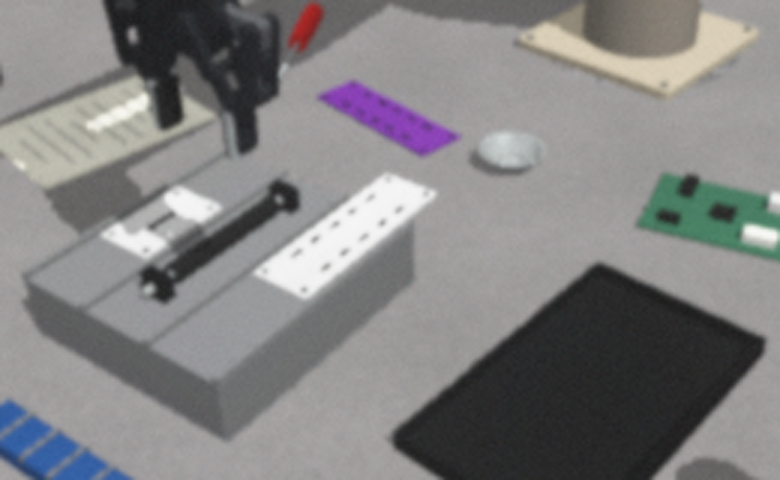

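View pics/t3.png

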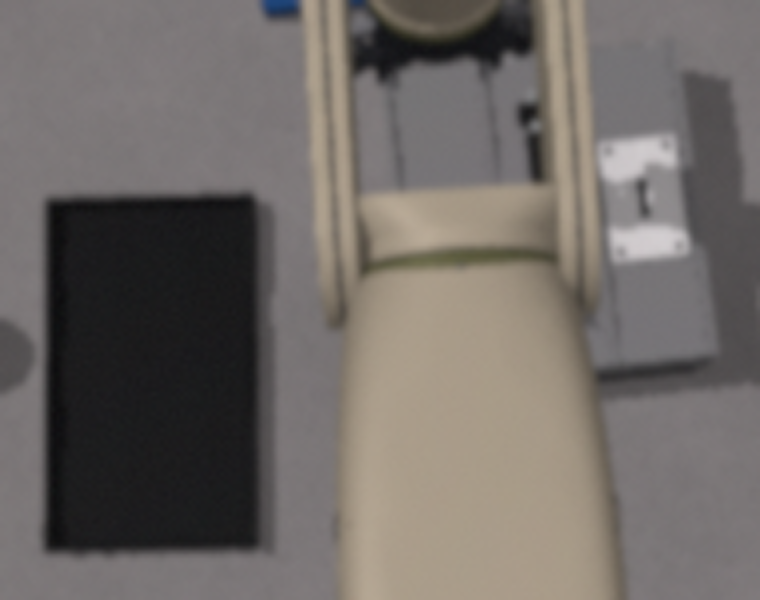

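The plate now overhangs, with its near end at scene crop (410,185), clear of the stand's edge. Next I measure it from the scene view.

```bash
python3 - <<'E'
from h import *
s=env.grab_frame("scene");w=(s["img"].min(2)>170).astype(np.uint8)
r=rect(s,w,.063,(266,180,335,240));c=r[0]-[.7,2.5];print(r[:3],c)
a=np.radians(6.75);u=np.array([np.cos(a),np.sin(a)]);m=np.array([550.5,4.9])
print("overhang",-(c-90*u-m)@u)
g=c-68*u;print("grip",g);to(g[0],g[1],160)
E
```

```text
(array([583.06561279,  84.63380432]), (188.864013671875, 64.76676940917969), np.float32(6.4741077)) [582.36561279  82.13380432]
overhang 49.27740471807122
grip [514.83695772  74.14126129]
t 7.125 pos [0.7199 0.0992 0.2158] yaw -173.17 tilt [ 0.004  0.    -1.   ] F [-0.5  0.2 -1. ] w 0.0758 tool delta mm [206.4  -0.5  56.7]
```

```bash
python3 -m creep '[0.05,0,0,0,0,0,1,0.055,0,0,0,0,0,1,0.055,0,0.01,0,0,0,1,0.046,0,0.03,0,0,0,1,0,0,0.016,0,0,0,1,0,0,0,0,0,0,1]'
python3 - <<'E'
from h import *
to(514.8,74.1,90)
s=env.grab_frame("scene");cv2.imwrite("pics/s4.png",cv2.resize(s["img"][100:260,225:445],None,fx=3,fy=3,interpolation=cv2.INTER_CUBIC))
E
```

```text
time_s: 7.88
eef_pos: [0.5137, 0.0746, 0.1629]
ee_rot: [-0.0, -0.06, 0.998, 0.0]
wrist_force: [-0.4, 0.2, -0.3]
width: 0.0856
t 7.875 pos [0.5137 0.0746 0.1629] yaw -173.17 tilt [ 0.001  0.    -1.   ] F [-0.4  0.2 -0.3] w 0.0856 tool delta mm [-1.1 -0.7 72.9]
```

View pics/s4.png

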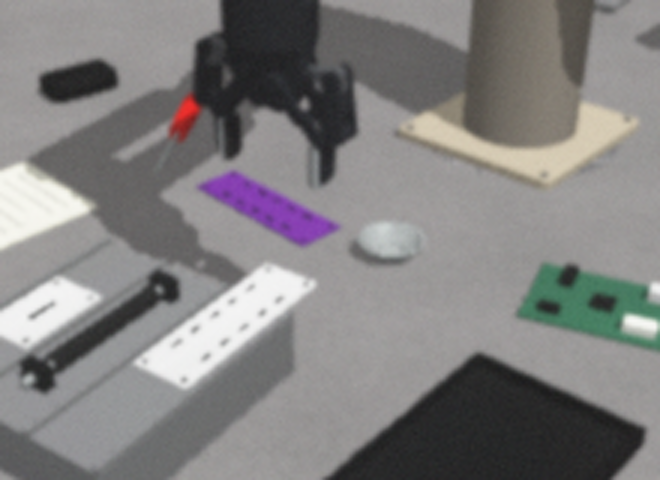

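The open fingers at crop (228,155) and (318,180) are above the overhanging end, with the jaw line across it. I descend and close on the two edges.

```bash
python3 -m creep '[-0.001,-0.0007,0.04,0,0,0,1,0,0,0.04,0,0,0,1,0,0,0.025,0,0,0,1,0,0,0.013,0,0,0,1,0,0,0,0,0,0,1]'
python3 -m creep '[0,0,0,0,0,0,-1,0,0,0,0,0,0,-1,0,0,0,0,0,0,-1,0,0,0,0,0,0,-1,0,0,0,0,0,0,-1,0,0,0,0,0,0,-1]'
python3 - <<'E'
from h import *
to(514.8,74.1,45)
s=env.grab_frame("scene");cv2.imwrite("pics/s5.png",cv2.resize(s["img"][100:260,225:445],None,fx=3,fy=3,interpolation=cv2.INTER_CUBIC))
E
```

```text
time_s: 8.55
eef_pos: [0.5165, 0.0741, 0.0458]
ee_rot: [0.0, -0.06, 0.998, -0.0]
wrist_force: [-0.7, 0.4, -0.3]
width: 0.0856
time_s: 9.3
eef_pos: [0.5171, 0.0742, 0.0471]
ee_rot: [0.002, -0.06, 0.998, 0.0]
wrist_force: [0.9, 0.2, 5.1]
width: 0.0536
t 9.3 pos [0.5171 0.0742 0.0471] yaw -173.16 tilt [-0.003 -0.    -1.   ] F [0.9 0.2 5.1] w 0.0536 tool delta mm [2.3 0.2 2.1]
```

View pics/s5.png

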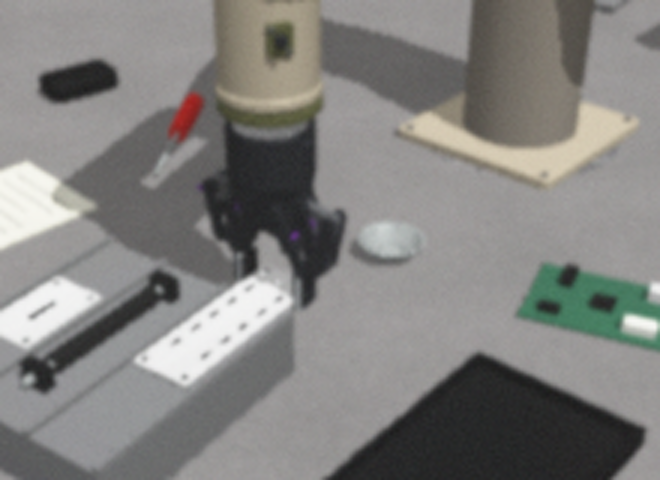

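```bash
python3 - <<'E'
from h import *
s=env.grab_frame("scene");cv2.imwrite("pics/s5b.png",cv2.resize(s["img"][150:240,265:365],None,fx=6,fy=6,interpolation=cv2.INTER_CUBIC))
to(515,74,45)
E
python3 -m creep '[0,0,0,0,0,0,-1]'
```

```text
t 9.4 pos [0.5171 0.0742 0.0471] yaw -173.16 tilt [-0.003 -0.    -1.   ] F [-1.  -0.4  5.8] w 0.0537 tool delta mm [2.1 0.1 2.1]
time_s: 9.52
eef_pos: [0.5171, 0.0742, 0.0471]
ee_rot: [0.002, -0.06, 0.998, 0.0]
wrist_force: [-0.3, -0.1, 6.3]
width: 0.0531
```

View pics/s5b.png

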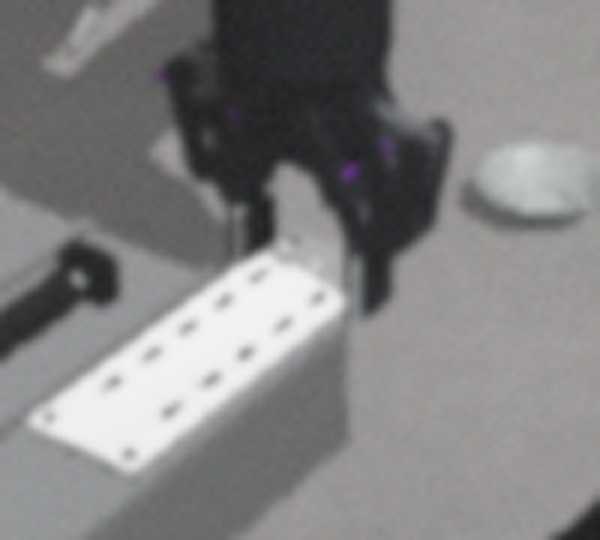

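The grip looks right: a finger on each edge, with the near corner hole visible at (290,240). I lift and check.

```bash
python3 -m creep '[0,0,-0.002,0,0,0,-1,0,0,-0.005,0,0,0,-1,0,0,-0.01,0,0,0,-1,0,0,-0.015,0,0,0,-1,0,0,-0.02,0,0,0,-1,0,0,-0.02,0,0,0,-1,0,0,-0.01,0,0,0,-1,0,0,0,0,0,0,-1]'
python3 - <<'E'
from h import *
s=env.grab_frame("scene");cv2.imwrite("pics/s6.png",cv2.resize(s["img"][100:260,225:445],None,fx=3,fy=3,interpolation=cv2.INTER_CUBIC))
to(515,74,45)
E
```

```text
time_s: 10.52
eef_pos: [0.5165, 0.0741, 0.1287]
ee_rot: [0.001, -0.06, 0.998, -0.0]
wrist_force: [-0.8, -0.2, -1.1]
width: 0.0539
t 10.575 pos [0.5158 0.0741 0.1277] yaw -173.16 tilt [-0.001 -0.    -1.   ] F [ 0.5  1.  -1. ] w 0.0539 tool delta mm [ 0.9 -0.  82.7]
```

View pics/s6.png

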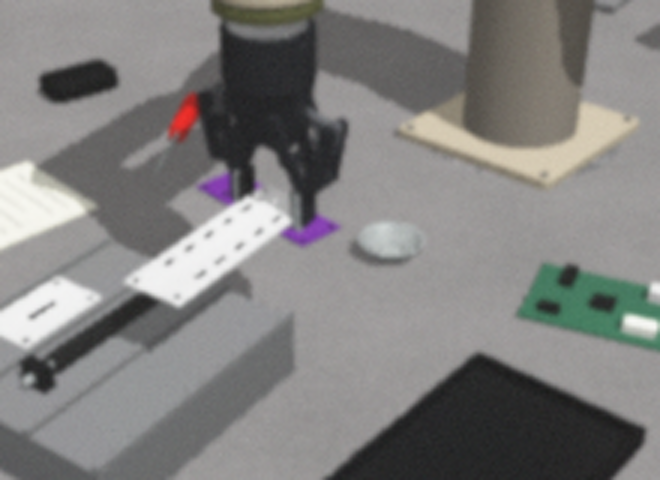

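The plate is held and nearly level. The target TCP is 66 mm short of the tray centre along the tray, with a turn of about 5.3° to match the tray's yaw.

```bash
python3 -c "
from h import *
to(490.7,313.1,110)"
```

```text
t 10.575 pos [0.5158 0.0741 0.1277] yaw -173.16 tilt [-0.001 -0.    -1.   ] F [ 0.5  1.  -1. ] w 0.0539 tool delta mm [ -3.5 240.3  17.7]
```

```bash
python3 -m creep '[0,0.015,0,0,0,0,-1,0,0.03,0,0,0,0,-1,0,0.03,0,0,0,0,-1,0,0.03,0,0,0,0,-1,0,0.03,0,0,0,0,-1,-0.001,0.03,0,0,0,0,-1,-0.001,0.03,0,0,0,0,-1,-0.001,0.025,0,0,0,0,-1,0,0.014,0,0,0,0,-1,0,0.006,0,0,0,0,-1,0,0,0,0,0,2.6,-1,0,0,0,0,0,2.6,-1,0,0,0,0,0,0,-1]'
python3 - <<'E'
from h import *
f=env.grab_frame("top");cv2.imwrite("pics/t7.png",cv2.resize(f["img"][95:245,185:375],None,fx=4,fy=4,interpolation=cv2.INTER_CUBIC))
s=env.grab_frame("scene");cv2.imwrite("pics/s7.png",cv2.resize(s["img"][140:320,285:525],None,fx=3,fy=3,interpolation=cv2.INTER_CUBIC))
to(490.7,313.1,50)
E
```

```text
time_s: 12.2
eef_pos: [0.4901, 0.3122, 0.1273]
ee_rot: [-0.0, -0.014, 1.0, -0.0]
wrist_force: [-0.7, 0.3, -0.6]
width: 0.0536
t 12.3 pos [0.4902 0.3123 0.1274] yaw -178.34 tilt [ 0. -0. -1.] F [ 1.2  0.  -0.7] w 0.0541 tool delta mm [-0.5  0.8 77.4]
```

View pics/s7.png

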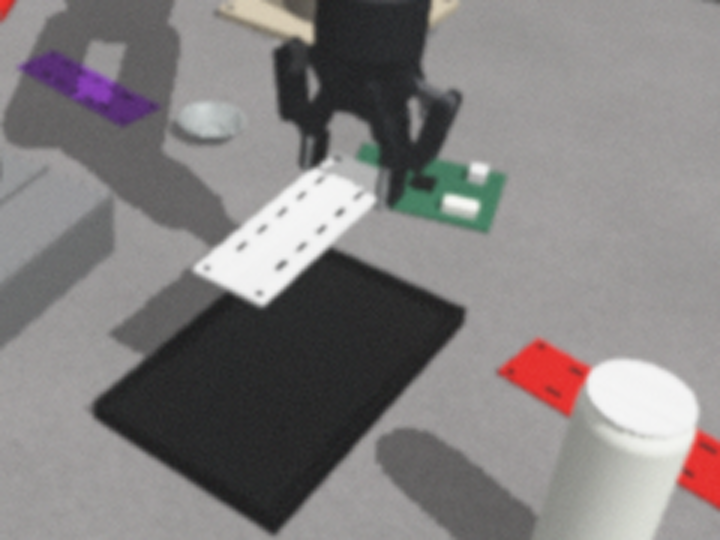

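View pics/t7.png

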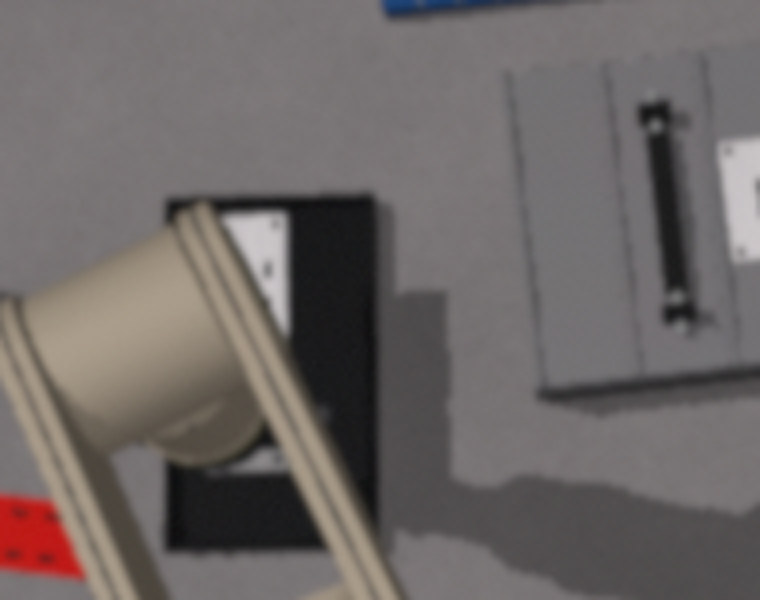

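```bash
python3 -m creep '[0,0.001,0.015,0,0,0,-1,0,0,0.03,0,0,0,-1,0,0,0.03,0,0,0,-1,0,0,0.025,0,0,0,-1,0,0,0.012,0,0,0,-1,0,0,0.006,0,0,0,-1,0,0,0,0,0,0,-1]'
python3 -m creep '[0,0,0.002,0,0,0,-1,0,0,0,0,0,0,-1]'
python3 -m creep '[0,0,0.002,0,0,0,-1,0,0,0,0,0,0,-1]'
```

```text
time_s: 13.18
eef_pos: [0.4903, 0.3138, 0.0097]
ee_rot: [0.0, -0.014, 1.0, 0.0]
wrist_force: [0.0, -0.1, -0.5]
width: 0.0537
time_s: 13.42
eef_pos: [0.4906, 0.314, 0.0082]
ee_rot: [0.001, -0.014, 1.0, 0.0]
wrist_force: [-0.5, 0.0, -0.7]
width: 0.053
time_s: 13.68
eef_pos: [0.49, 0.3137, 0.0054]
ee_rot: [-0.0, -0.014, 1.0, -0.0]
wrist_force: [-0.4, -0.3, -1.3]
width: 0.0535
```

```bash
python3 -m creep '[0,0,0.002,0,0,0,-1,0,0,0,0,0,0,-1]'
python3 -m creep '[0,0,0,0,0,0,0.6,0,0,0,0,0,0,0.8,0,0,0,0,0,0,1,0,0,0,0,0,0,1,0,0,0,0,0,0,1]'
python3 -m creep '[0,0,-0.02,0,0,0,1,0,0,-0.04,0,0,0,1,0,0,-0.04,0,0,0,1,0,0,-0.04,0,0,0,1,0.02,0,-0.03,0,0,0,1,0,0,0,0,0,0,1]'
python3 - <<'E'
from h import *
f=env.grab_frame("top");cv2.imwrite("pics/t8.png",cv2.resize(f["img"][95:245,185:375],None,fx=4,fy=4,interpolation=cv2.INTER_CUBIC))
s=env.grab_frame("scene");cv2.imwrite("pics/s8.png",cv2.resize(s["img"][140:320,285:525],None,fx=3,fy=3,interpolation=cv2.INTER_CUBIC))
to(490.7,313.1,50)
E
```

```text
time_s: 13.92
eef_pos: [0.4899, 0.3136, 0.0032]
ee_rot: [-0.0, -0.014, 1.0, -0.0]
wrist_force: [0.6, 0.6, -1.4]
width: 0.0536
time_s: 14.55
eef_pos: [0.4901, 0.3138, 0.0035]
ee_rot: [0.0, -0.014, 1.0, 0.0]
wrist_force: [0.1, -0.9, -0.3]
width: 0.0857
time_s: 15.3
eef_pos: [0.4714, 0.3144, 0.1786]
ee_rot: [0.003, -0.015, 1.0, 0.002]
wrist_force: [-0.1, -0.1, 0.0]
width: 0.0858
t 15.4 pos [0.4704 0.3133 0.1746] yaw -178.35 tilt [-0.002  0.001 -1.   ] F [ 0.4 -0.2 -0. ] w 0.0855 tool delta mm [-20.1  -0.9 124.6]
```

View pics/s8.png

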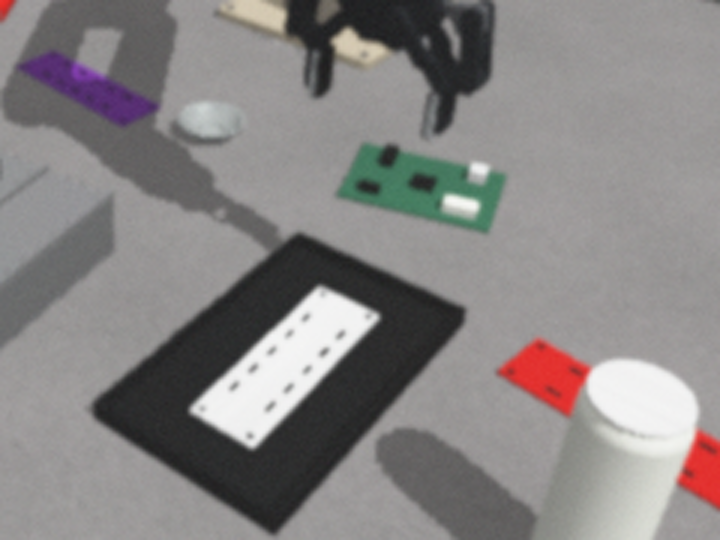

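View pics/t8.png

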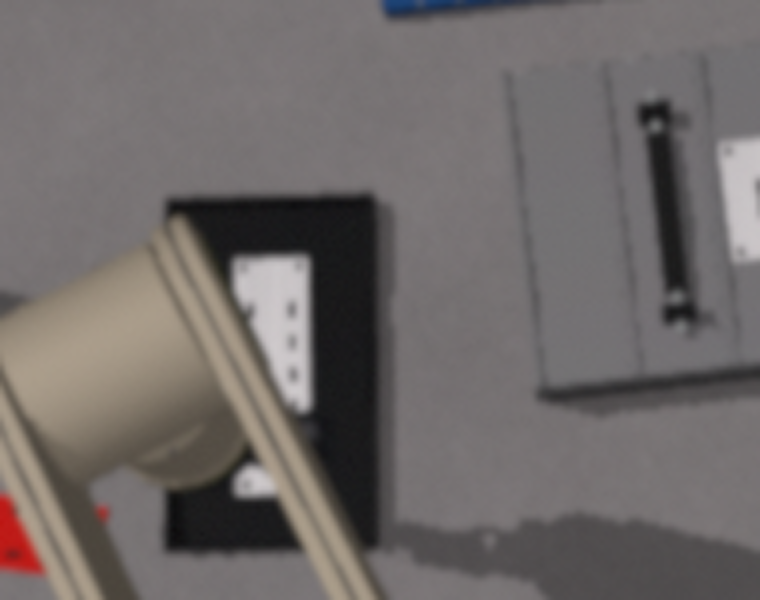

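The plate lies flat in the middle of the tray, at scene crop (285,365). One numeric check remains, including the short plate.

```bash
python3 - <<'E'
from h import *
s=env.grab_frame("scene");w=(s["img"].min(2)>170).astype(np.uint8)
r=rect(s,w,.008,(340,225,420,295));print(r[:3], r[0]-[556.7,314.9])
f=env.grab_frame("top");S=rect(f,(f["img"].min(2)>170).astype(np.uint8),.063,(360,115,395,170));print("short",S[:3])
E
```

```text
(array([558.00933838, 317.75448608]), (180.93060302734375, 57.66099548339844), np.float32(2.0176394)) [1.30933838 2.85448608]
short (array([679.09686279, -49.87422943]), (86.26870727539062, 52.9814338684082), np.float32(6.6392684))
```

```bash
python3 -c "
from plant import env
print(env.hand_in())"
```

```text
the job is handed in; nothing more can be done
None
```

The long plate now lies flat in the middle of the black tray, and I handed the job in at about 15.5 s of the 54 s allowed.

- **Slide:** I pressed on the plate with shut fingertips (about 6 to 9 N) and drew it about 63 mm towards the robot. It then stuck out a measured 49 mm past the stand's front edge.
- **Grasp and placing:** I gripped the overhanging end across its 56 mm width and lifted the plate nearly level. I carried it to the tray, released it a few millimetres above the floor and backed the gripper off.
- **Last checks:** the plate's centre is about 1 mm along and 3 mm across from the tray centre. It appears full size (181 × 58 mm when projected at floor height), so it is flat and clear of the rims. The short plate moved less than 0.5 mm, and the red and purple look-alikes were not touched.

Two readings were slightly off, and neither affected the result. The finger opening read about 54 mm on the 56 mm plate while gripped. The two cameras also differed by 2 to 3 mm on the plate's sideways position.

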